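# Feel out three sharpening stones and set up the sharpening station

## Robot

A 7-joint arm with a two-finger parallel gripper is mounted at the origin on a cart in front of the work surface, level with it; the furniture and walls round the work are solid. World frame = base frame: x ahead of the robot, y to its left, z up, the work surface at z = 0. Lengths are in mm, angles in rad, forces in N, time in s.
With the tool pointing down it reaches from about 400 to 875 mm from the base axis. Payload 4.4 kg.
Tool frame: the origin (TCP) lies at the very end of the fingers, on their centre line; the grasp point (between the pads) lies 19 mm behind it; y points along the fingers, z is the direction in which the jaws open and shut, and the axes are right-handed (so a half turn about y gives the same grasp; the last joint's range is limited). The gripper opens to 85 mm and grips with 20 to 120 N. Pads are 22 mm wide; open, the fingers measure 114 mm over their backs; the gripper's body (76 mm by 85 mm) begins 54 mm behind the grasp point. The pads swing forward as they close: fully open they stand 13 mm farther back than shut.
Start: joints at [-1.276, 0.628, 0.038, 1.517, -0.027, 0.996, -0.02], TCP at [229.442, 608.173, 231.313] pointing down, gripper open.
Joint ranges: [-3.06, 3.06], [-0.37, 2.12], [-1.25, 1.32], [0.18, 2.47], [-1.1, 4.24], [0.23, 1.98], [-2.94, 2.94]. Speed limits (rad/s): [2.57, 2.57, 3.14, 3.14, 3.14, 3.14, 3.14].

## Interface

Orientations are given as [roll, pitch, yaw] about the fixed x, y, z axes, in that order (R = Rz(yaw) Ry(pitch) Rx(roll)).
In Python, from cell import * gives the robot as it stands.
- The arm moves only by the tool apply_moves, never from a script. Its argument "targets" is a list of rows, each a list of 6 numbers: the shift along the tool's x, y, z in units of 40 mm (1.0 is 40 mm), then the turn, a rotation vector about the tool's x, y, z in units of 8 degrees (1.0 is 8 degrees). A call has 1 to 12 rows; each row shifts and turns the commanded pose from where the row before left it, along the tool's axes as they then stand; what a row does not reach is not made up. A row lasts 1/8 s, in which the tool goes at most 62.5 mm and 10.7 degrees, less where a joint would pass 70% of its speed; a pose out of reach is approached as far as the arm can. A call is refused whole if a number of a shift passes 1 or a number of a turn 1, either way. A call with a gripper value outside its range is refused whole. "jaw" is the gripper command: -1 is shut, 1 is fully open, values between are in proportion, set as the call begins (left out, the last holds). The fingers move at their own pace and stop on an object; the grip force is fixed at half the most. Time passes only in rows, so rows that do not move let the fingers close. It gives the time, the measured TCP pose, the force and the opening at its end, in the units of the state.
- read_state(): the state, without advancing time (a new reading comes with each control period).
- get_image(name): name is "scene" or "top" or "wrist"; returns the picture (420x560x3 uint8, red, green, blue); there is no depth.
- calibration(name): a dict with "fx", "fy", "cx", "cy" (pixels), "k1" (the pictures are not rectified: a ray, as slopes to the right and down, at radius r is drawn at 1 + k1 r^2 times it, then the intrinsics apply), "world_from_camera" (4x4, takes a point from camera to world coordinates). Camera axes: x right, y down, z forward; pixel columns grow to the right and rows downward; lengths in mm; the calibration is good to about 2 mm. A picture is of the moment at which its call begins: read the wrist's pose just before it. calibration takes no time and is no camera call; for the wrist camera it gives the pose at the moment of the call.
- finish_job(): hands the job in, once; it reports no verdict.
The state is a dict: "clock": time; "qpos": joint angles; "qd": joint speeds; "tau": joint torques, N m; "eef_pos": TCP position; "tool_rot": TCP orientation; "force": force on the tool from outside, world axes, zero at the start; "torque": the same for the moment, N m; "width": finger opening in mm.
Only numpy, scipy, OpenCV 4.12 (cv2) and the standard library are available. Lean on these libraries where they do the work, as an engineer would, in place of code of your own. Each camera call takes 0.05 s, during which the arm holds its last target. There are 200 camera calls.

## Task

The knife needs an edge, so set up the sharpening station. The three stones on the rubber mat look alike but one is coarse, one medium and one fine, which you can feel by how hard each one drags when slid across the mat: clamp the coarse one between the jaws of the station, with the sliding jaw pushed up until the stone is held tight against the fixed jaw, lay the medium one flat in the middle bay and the fine one flat in the outer bay, farthest from the jaws. Leave the tumbler, the salt shaker and the marker pen where they are.

Things in the scene. Friction and masses are not known exactly. Their poses are not given: they have to be found in the camera images.
- mat: Flat black rubber mat, 230 (x) x 264 (y) x 2 mm, fixed on the table; origin at the centre of its underside, z up. At the start three plain grey sharpening stones, bars 140 x 44 x 22 mm of 0.36 kg, alike in looks, size and weight, lie on it side by side 82 mm apart, long side along the mat's x, in an order drawn afresh each time.
- slot_1 (a point): Point on the mat's top face under the centre of the stone that starts at the mat's +y side (true to 4 mm and 0.04 rad). It belongs to the mat and does not follow the stone. Axes as the mat's.
- slot_2 (a point): The same for the stone that starts in the middle. Grit: friction on any surface here is about 1.0 for the coarse stone, 0.34 for the medium, 0.10 for the fine (up to a fifth more or less, together). Felt with the stone gripped and slowly pushed away, drag over load (its weight plus pressing) comes out nearer 0.7, 0.4, 0.2.
- slot_3 (a point): The same for the stone that starts at the mat's -y side.
- station: Sharpening station fixed on the table: light wooden board 224 (x) x 258 (y) mm, origin at the centre of its underside, z up. Three lanes run along x: clamp lane at y = +85 mm, middle bay at y = 0, outer bay at y = -82 mm. The bays are recesses 152 (x) x 52 mm, centred at x = 0, floor 10 mm and rim 16 mm above the table.
- clamp_bed (a point): Middle of the place of the clamped stone: on two black rubber strips, 12 mm above the table, at station x = +22 mm, y = +85 mm; under the centre of a stone touching the fixed black jaw (46 mm wide, face 70 mm to +x of here, top 25 mm above the table). With the sliding jaw back the stone has 16 to 28 mm to spare. Axes as the station's.
- middle_bay (a point): Centre of the floor of the middle bay, 10 mm above the table. Axes as the station's.
- outer_bay (a point): Centre of the floor of the outer bay (the one farthest from the clamp), 10 mm above the table. Axes as the station's.
- jaw (a joint): Travel of the sliding jaw towards the fixed jaw (station's +x), m: 0 fully back, starts at 0 to 0.012, reads 0.028 with a stone held tight. It slides stiffly (about 2.5 N, besides pushing the stone along) and stays where it is left. Its face, 46 mm wide, is at station x = -76 mm at 0.
- jaw_tab (a point): Point in the upright push tab of the sliding jaw, 46.5 mm above the table, at the tab's top: black tab 9 mm thick (x), 34 mm wide (y), its back (-x) face 4.5 mm behind this point. Axes as the station's.
- tumbler: Clear tumbler, 70 mm wide, 117 mm high, standing behind the work; origin at the centre of its foot. Bystander.
- shaker: Salt shaker, 44 mm wide, 90 mm high, standing behind the work; origin at the centre of its foot. Bystander.
- marker: Black and white marker pen, 17 x 135 x 16 mm, lying on the table between the mat and the station, pointing away from the robot; origin at the centre of its underside, long along its own y. Bystander.

How it is judged:
By the outcome, as a careful person would: the job done as asked, in the order asked, and still so for the second after the job is handed in, with the robot touching nothing.
It also fails if it takes over 69 s, if anything falls off the work surface, if the arm or the gripper's body presses on something with over 40 N, if the wrist force passes 120 N, or if a joint passes its speed limit or range.

## Working session

There is one attempt and no reset: what is moved stays moved. The work goes in short steps, Python scripts to look and compute and a tool call to move; the robot and the scene stay as the last step left them, time stands still between calls to the robot, and variables do not carry over. Pictures are saved under pics/ and viewed, about 8 in all and at most 12, crops included, and the job is handed in when it is done.

Besides the shell and the picture viewer there is one more tool, called after "Emit:" in YAML: its name, and indented under it one key for each argument. apply_moves: Moves the arm, as the interface text tells. Its arguments: {"type":"object","properties":{"targets":{"type":"array"},"jaw":{"type":"number"}},"required":["targets"]}

```bash
ls; mkdir -p pics
python3 - <<'E'
from cell import *
import cv2,json
s=read_state(); print(s)
for n in ("scene","top"):
    im=get_image(n); cv2.imwrite(f"pics/{n}0.png",im[:,:,::-1]); c=calibration(n); print(n,c)
E
```

```text
pics
{'clock': 0.0, 'qpos': array([-1.27578814,  0.6293318 ,  0.03845155,  1.51839629, -0.02702359,
        0.99627025, -0.01997242]), 'qd': array([ 0.00082061,  0.00216106,  0.00092898, -0.00059499, -0.00015847,
       -0.00036127,  0.00041551]), 'tau': array([ 1.20509165e-03, -5.63399649e+01,  1.22650959e+00, -1.93439752e+01,
        1.09279412e-02,  1.09306540e-02, -1.35363473e-05]), 'eef_pos': array([229.21963163, 607.56890908, 230.3894836 ]), 'tool_rot': array([-1.57268389e+00, -1.04410410e-05, -3.60801839e-01]), 'force': array([0.50802202, 0.05146212, 0.88698581]), 'torque': array([-0.02001972, -0.00630006, -0.01864226]), 'width': 85.38183813481592}
scene {'fx': 418.1677624464985, 'fy': 418.1677624464985, 'cx': 270.03201166381666, 'cy': 209.9619564863319, 'k1': -0.0006235099681038588, 'world_from_camera': array([[ 5.14447840e-01, -5.63711228e-01,  6.46198941e-01,
         2.41052883e+01],
       [-8.57520847e-01, -3.37137397e-01,  3.88582517e-01,
        -3.34992204e+02],
       [-1.19049894e-03, -7.54034500e-01, -6.56833735e-01,
         6.60144505e+02],
       [ 0.00000000e+00,  0.00000000e+00,  0.00000000e+00,
         1.00000000e+00]])}
top {'fx': 392.3635693799676, 'fy': 392.3635693799676, 'cx': 278.75171610449905, 'cy': 214.90122772404376, 'k1': -0.06096096367617862, 'world_from_camera': array([[ 5.12958009e-02, -9.75227044e-01,  2.15176564e-01,
         4.01674568e+02],
       [-9.98675405e-01, -5.09583288e-02,  7.11933635e-03,
        -4.77016959e+00],
       [ 4.02206874e-03, -2.15256734e-01, -9.76549211e-01,
         9.75281603e+02],
       [ 0.00000000e+00,  0.00000000e+00,  0.00000000e+00,
         1.00000000e+00]])}
```

View pics/top0.png

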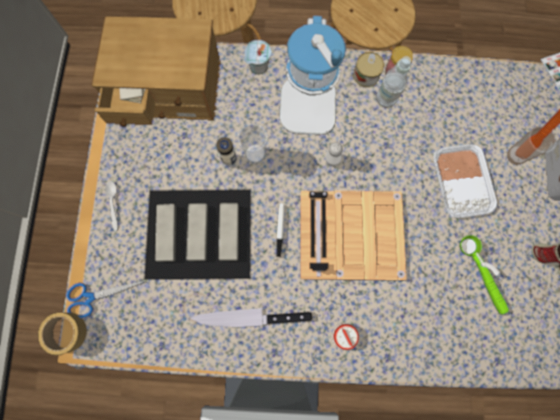

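View pics/scene0.png

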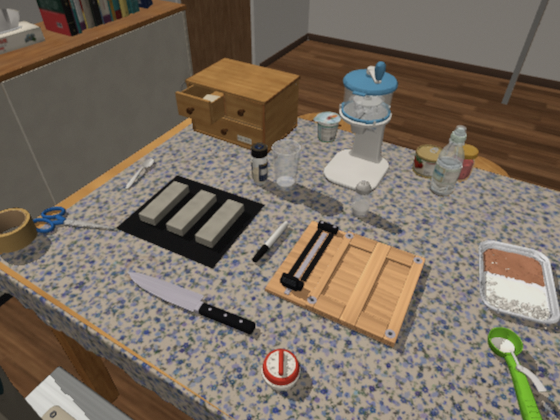

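The top view shows the black mat around px (198,234) with three grey stones at about (165,232), (197,231) and (228,231). The marker is at (280,228). The station is around (353,235), with its clamp lane at column 319, the tab near row 266 and the fixed jaw near row 196. The scene view agrees with this. World +x is up in the top picture and +y is left.

```bash
cat > h.py <<'E'
import numpy as np, cv2
from cell import *
def rays(c,px):
    px=np.asarray(px,float).reshape(-1,2)
    d=np.c_[(px[:,0]-c["cx"])/c["fx"],(px[:,1]-c["cy"])/c["fy"]]; u=d.copy()
    for _ in range(8): u=d/(1+c["k1"]*(u**2).sum(1,keepdims=True))
    T=np.array(c["world_from_camera"]); 
    return T[:3,3], np.c_[u,np.ones(len(u))]@T[:3,:3].T
def plane(c,px,z):
    o,r=rays(c,px); return (o+r*((z-o[2])/r[:,2])[:,None])[:,:2]
def rect(P):
    (cx,cy),(w,h),a=cv2.minAreaRect(P.astype(np.float32))
    if w<h: w,h,a=h,w,a-90
    return np.round([cx,cy,w,h,(a+90)%180-90],1)
def blobs(m,c,z,amin):
    out=[]
    for k in cv2.findContours(m.astype(np.uint8),cv2.RETR_EXTERNAL,cv2.CHAIN_APPROX_NONE)[0]:
        if cv2.contourArea(k)>amin:
            out.append((k.reshape(-1,2).mean(0).round(), rect(plane(c,k.reshape(-1,2),z))))
    return out
E
python3 - <<'E'
from h import *
c=calibration("top"); im=cv2.imread("pics/top0.png"); hsv=cv2.cvtColor(im,cv2.COLOR_BGR2HSV); g=im.max(2)
r=np.zeros(g.shape,bool); r[180:290,135:262]=1
print("mat",blobs(cv2.morphologyEx(((g<60)&r).astype(np.uint8),cv2.MORPH_OPEN,np.ones((3,3))),c,2,500))
r[:]=0; r[197:272,152:244]=1
print("stones",blobs((g>85)&r,c,24,300))
r[:]=0; r[180:290,292:415]=1
w=(hsv[...,1]>70)&(hsv[...,0]>5)&(hsv[...,0]<25)&(g>110)&r
w=cv2.morphologyEx(w.astype(np.uint8),cv2.MORPH_OPEN,np.ones((5,5)))
pts=np.argwhere(w)[:,::-1]; k=cv2.convexHull(pts.astype(np.int32)).reshape(-1,2)
print("station",rect(plane(c,k,16)))
r[:]=0; r[185:285,305:335]=1
print("black",blobs((g<50)&r,c,25,20),blobs((g<50)&r,c,46,20))
r[:]=0; r[195:260,268:292]=1
print("marker",blobs((g<60)&r,c,8,20))
E
```

```text
mat [(array([198., 235.]), array([558. , 202.7, 257.8, 223. , -86.6]))]
stones [(array([228., 231.]), array([565.2, 126.1, 140.9,  46.6,   4.2])), (array([196., 232.]), array([560. , 203.2, 143. ,  47.7,   3.6])), (array([164., 232.]), array([554.8, 282. , 143.2,  47.5,   6.2]))]
station [ 574.5 -183.   260.3  222.5  -87.3]
black [(array([319., 266.]), array([ 488.6, -100.3,   36.4,   12. ,  -87.1]))] [(array([319., 266.]), array([486.7, -98.2,  35.6,  11.8, -87.1]))]
marker [(array([279., 247.]), array([532.3,  -2.8,  37.9,   8. ,  -1.1]))]
```

Emit:
apply_moves:
  targets:
    - [0,0.3,0,0,-0.76,0]
    - [0,0.3,0,0,-0.76,0]
    - [0,0.3,0,0,-0.76,0]
    - [0,0.3,0,0,-0.76,0]
    - [0.7,0,-1,0,0,0]
    - [0.7,0,-1,0,0,0]
    - [0.7,0,-1,0,0,0]
    - [0.7,0,-1,0,0,0]
    - [0.7,0,-1,0,0,0]
    - [0.7,0,-1,0,0,0]
    - [0.7,0,-1,0,0,0]
    - [0.7,0,-1,0,0,0]
  jaw: 0.5

```text
clock: 1.6
eef_pos: [474.1, 301.6, 183.0]
tool_rot: [-1.571, 0.0, 0.064]
force: [-0.1, 0.5, 0.0]
width: 63.9
```

Emit:
apply_moves:
  targets:
    - [0.7,0,-1,0,0,0]
    - [0.7,0,-1,0,0,0]
    - [0.2,0,-0.5,0,0,0]
    - [0,0,0,0,0,0]

```text
clock: 2.1
eef_pos: [544.2, 204.9, 182.8]
tool_rot: [-1.572, 0.001, 0.059]
force: [0.5, 0.6, 1.2]
width: 63.9
```

Run:
```python
from h import *
s=read_state(); c=calibration("wrist"); im=get_image("wrist"); cv2.imwrite("pics/w1.png",im[:,:,::-1]); np.save("c1.npy",c,allow_pickle=True)
print({k:np.round(s[k],3) for k in("clock","eef_pos","tool_rot","force","width")}); print(np.round(c["world_from_camera"],2))
```

```text
{'clock': np.float64(2.1), 'eef_pos': array([544.209, 204.919, 182.824]), 'tool_rot': array([-1.572e+00,  1.000e-03,  5.900e-02]), 'force': array([0.476, 0.552, 1.217]), 'width': np.float64(63.937)}
[[-6.0000e-02  9.6000e-01  2.6000e-01  4.7683e+02]
 [ 1.0000e+00  6.0000e-02  2.0000e-02  2.0095e+02]
 [-0.0000e+00  2.6000e-01 -9.6000e-01  3.2452e+02]
 [ 0.0000e+00  0.0000e+00  0.0000e+00  1.0000e+00]]
```

View pics/w1.png

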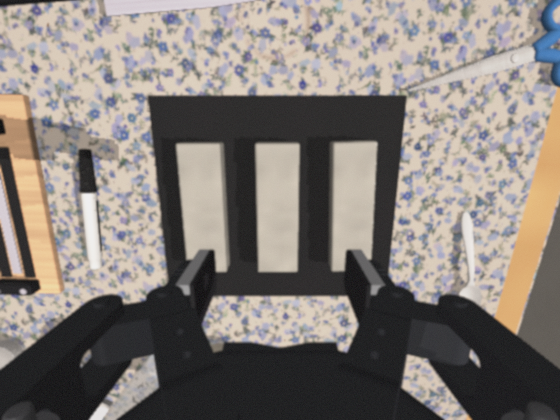

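The wrist view shows three stones with their centres at px (203,207), (278,207) and (353,205). Image down is +x and image right is +y. The fingers hide the lower corners of the outer two stones.

Run:
```python
from h import *
c=np.load("c1.npy",allow_pickle=True).item(); im=cv2.imread("pics/w1.png"); g=im.max(2)
r=np.zeros(g.shape,bool); r[130:280,165:390]=1
m=cv2.morphologyEx(((g>130)&r).astype(np.uint8),cv2.MORPH_OPEN,np.ones((5,5)))
for k,a in blobs(m,c,24,800): print(k,a)
# per-stone: columns of edges in rows 160..240
for rr in (160,235):
    row=m[rr]; e=np.flatnonzero(np.diff(row.astype(int))); P=plane(c,np.c_[e+.5,np.full(len(e),rr)],24); print(rr,np.round(P,1).tolist())
for cc in (203,278,353):
    e=np.flatnonzero(np.diff(m[:,cc].astype(int))); print(cc,np.round(plane(c,np.c_[np.full(len(e),cc),e+.5],24),1).tolist())
```

```text
[277. 206.] [561.1 203.4 137.8  43.6   3.5]
[204. 206.] [565.7 126.3 138.   45.1   3.6]
[352. 205.] [554.8 281.7 138.   43.3   5.4]
160 [[514.8, 101.2], [512.1, 145.0], [510.1, 178.7], [507.5, 222.4], [505.5, 255.1], [502.8, 297.8]]
235 [[593.9, 105.3], [591.1, 151.0], [589.2, 182.9], [586.5, 226.4], [584.3, 262.5], [581.7, 306.1]]
203 [[496.2, 126.7], [609.3, 125.9]]
278 [[491.8, 200.0], [630.4, 208.2]]
353 [[486.3, 273.2], [599.5, 287.4]]
```

Emit:
apply_moves:
  targets:
    - [0.42,1,-0.06,0,0,0]
    - [0,1,0,0,0,0]
    - [0,1,0,0,0,0]
    - [0,1,0,0,0,0]
    - [0,0.32,0,0,0,0]
    - [0,0,0,0,0,0]

```text
clock: 2.9
eef_pos: [559.6, 207.3, 10.2]
tool_rot: [-1.57, 0.001, 0.065]
force: [0.6, 0.5, 1.1]
width: 63.9
```

Emit:
apply_moves:
  targets:
    - [0,0,0,0,0,0]
    - [0,0,0,0,0,0]
    - [0,0,0,0,0,0]
    - [0,0,0,0,0,0]
  jaw: -1

```text
clock: 3.4
eef_pos: [561.7, 204.4, 12.8]
tool_rot: [-1.572, -0.002, 0.062]
force: [-2.0, -2.6, 5.6]
width: 42.3
```

Run:
```python
from h import *
s=read_state(); c=calibration("wrist"); im=get_image("wrist"); cv2.imwrite("pics/w2.png",im[:,:,::-1])
print({k:np.round(s[k],3) for k in("clock","eef_pos","tool_rot","force","width")})
```

```text
{'clock': np.float64(3.4), 'eef_pos': array([561.702, 204.435,  12.791]), 'tool_rot': array([-1.572, -0.002,  0.062]), 'force': array([-2.009, -2.634,  5.621]), 'width': np.float64(42.339)}
```

View pics/w2.png

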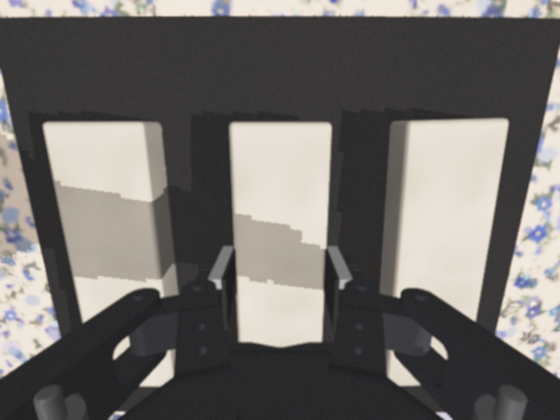

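The wrist view shows the middle stone gripped between the pads, with tips at px (233,265) and (328,265). The neighbouring stones are clear. Next I'll press lightly and slide it to feel the drag.

Emit:
apply_moves:
  targets:
    - [0.03,0.05,0,0,0,0]
    - [0.06,0,0,0,0,0]
    - [0.06,0,0,0,0,0]
    - [0.06,0,0,0,0,0]

```text
clock: 3.95
eef_pos: [561.7, 204.4, 12.6]
tool_rot: [-1.575, 0.013, 0.063]
force: [-22.9, -6.1, 40.8]
width: 42.3
```

Emit:
apply_moves:
  targets:
    - [0.06,0,0,0,0,0]
    - [0.06,0,0,0,0,0]

```text
clock: 4.2
eef_pos: [561.7, 204.4, 12.6]
tool_rot: [-1.577, 0.022, 0.064]
force: [-32.3, -7.1, 49.7]
width: 42.5
```

Emit:
apply_moves:
  targets:
    - [0.06,0,0,0,0,0]
    - [0.06,0,0,0,0,0]

```text
clock: 4.45
eef_pos: [561.7, 204.4, 12.6]
tool_rot: [-1.578, 0.031, 0.064]
force: [-41.5, -7.6, 56.8]
width: 41.9
```

The stone is stuck and doesn't slide, because I'm pressing far too hard. I'll relieve the pressure and slide again under a light load.

Emit:
apply_moves:
  targets:
    - [-0.1,-0.06,0,0,0,0]
    - [-0.1,0,0,0,0,0]
    - [-0.1,0,0,0,0,0]

```text
clock: 4.82
eef_pos: [570.7, 207.3, 12.9]
tool_rot: [-1.569, -0.009, 0.063]
force: [6.7, 0.6, 2.6]
width: 42.3
```

Emit:
apply_moves:
  targets:
    - [0.06,0,0,0,0,0]
    - [0.06,0,0,0,0,0]
    - [0.06,0,0,0,0,0]
    - [0.06,0,0,0,0,0]

```text
clock: 5.32
eef_pos: [570.5, 207.3, 12.6]
tool_rot: [-1.572, 0.011, 0.065]
force: [-17.2, -0.8, 27.3]
width: 42.4
```

Emit:
apply_moves:
  targets:
    - [-0.06,0,0,0,0,0]
    - [0,0,0,0,0,0]
    - [0,-1,0,0,0,0]
    - [-0.2,0,0.9,0,-0.2,0]
    - [0,0,0.9,0,0,0]
    - [0,0,0,0,0,0]
  jaw: 0.5

```text
clock: 6.08
eef_pos: [559.4, 283.1, 50.9]
tool_rot: [-1.567, -0.001, 0.097]
force: [-0.2, -1.1, 0.2]
width: 63.9
```

Emit:
apply_moves:
  targets:
    - [-0.12,0.46,-0.01,0,0,0]
    - [0,0.46,0,0,0,0]
    - [0,0,0,0,0,0]

```text
clock: 6.45
eef_pos: [554.5, 275.8, 12.2]
tool_rot: [-1.573, 0.003, 0.091]
force: [0.1, 0.6, 0.1]
width: 63.8
```

Emit:
apply_moves:
  targets:
    - [0,0,0,0,0,0]
    - [0,0,0,0,0,0]
    - [0,0,0,0,0,0]
    - [0,0,0,0,0,0]
  jaw: -1

```text
clock: 6.95
eef_pos: [556.1, 277.6, 14.9]
tool_rot: [-1.57, -0.002, 0.091]
force: [0.3, -0.2, 4.6]
width: 41.8
```

Emit:
apply_moves:
  targets:
    - [0.06,0,0,0,0,0]
    - [0.06,0,0,0,0,0]
    - [0.06,0,0,0,0,0]
    - [0.06,0,0,0,0,0]

```text
clock: 7.45
eef_pos: [563.9, 278.4, 14.9]
tool_rot: [-1.571, 0.002, 0.092]
force: [-4.1, 0.0, 8.3]
width: 42.1
```

Emit:
apply_moves:
  targets:
    - [0.06,0.03,0,0,0,0]
    - [0.06,0,0,0,0,0]
    - [0.06,0,0,0,0,0]

```text
clock: 7.82
eef_pos: [571.0, 279.6, 14.8]
tool_rot: [-1.57, 0.002, 0.092]
force: [-5.6, -0.3, 16.7]
width: 42.3
```

Emit:
apply_moves:
  targets:
    - [-0.06,-0.03,0,0,0,0]
    - [0,0,0,0,0,0]
    - [0,-0.7,0,0,0,0]
    - [0,-0.7,0,0,0,0]
    - [0,0,-1,0,0.25,0]
    - [0,0,-1,0,0,0]
    - [0,0,-1,0,0,0]
    - [0.2,0,-0.8,0,0,0]
    - [0,0,0,0,0,0]
  jaw: 0.5

```text
clock: 8.95
eef_pos: [588.4, 122.8, 69.7]
tool_rot: [-1.574, 0.0, 0.051]
force: [0.2, 0.4, 0.6]
width: 64.0
```

Emit:
apply_moves:
  targets:
    - [-0.56,0.69,0.11,0,-0.07,0]
    - [0,0.69,0,0,0,0]
    - [0,0,0,0,0,0]

```text
clock: 9.32
eef_pos: [563.0, 131.3, 13.1]
tool_rot: [-1.571, 0.004, 0.068]
force: [0.7, -1.1, 0.9]
width: 64.1
```

Emit:
apply_moves:
  targets:
    - [0,0,0,0,0,0]
    - [0,0,0,0,0,0]
    - [0,0,0,0,0,0]
    - [0,0,0,0,0,0]
  jaw: -1

```text
clock: 9.82
eef_pos: [565.9, 130.3, 16.2]
tool_rot: [-1.571, -0.002, 0.066]
force: [-0.7, -1.9, 6.1]
width: 41.8
```

Emit:
apply_moves:
  targets:
    - [0.06,0,0,0,0,0]
    - [0.06,0,0,0,0,0]
    - [0.06,0,0,0,0,0]
    - [0.06,0,0,0,0,0]

```text
clock: 10.32
eef_pos: [570.4, 131.0, 16.1]
tool_rot: [-1.572, 0.008, 0.067]
force: [-9.8, -1.0, 15.3]
width: 41.6
```

Emit:
apply_moves:
  targets:
    - [0.06,0.03,0,0,0,0]
    - [0.06,0,0,0,0,0]
    - [0.06,0,0,0,0,0]

```text
clock: 10.7
eef_pos: [572.8, 131.3, 16.0]
tool_rot: [-1.573, 0.017, 0.067]
force: [-19.3, -1.8, 31.8]
width: 41.8
```

Stone 3 drags hard too, so the ranking isn't settled. I'll slide it again under a lighter load, then retest stone 2 with the same higher grip.

Emit:
apply_moves:
  targets:
    - [0,-0.07,0,0,0,0]
    - [0.06,0,0,0,0,0]
    - [0.06,0,0,0,0,0]

```text
clock: 11.08
eef_pos: [586.7, 132.1, 16.2]
tool_rot: [-1.571, 0.001, 0.066]
force: [-3.8, 1.0, 2.7]
width: 41.6
```

Emit:
apply_moves:
  targets:
    - [0.06,0,0,0,0,0]
    - [0.06,0,0,0,0,0]
    - [0.06,0,0,0,0,0]

```text
clock: 11.45
eef_pos: [594.3, 132.4, 16.3]
tool_rot: [-1.571, -0.0, 0.066]
force: [-0.4, 0.2, -2.6]
width: 41.8
```

Emit:
apply_moves:
  targets:
    - [0,0,0,0,0,0]
    - [0,0,0,0,0,0]
    - [0,-1,0,0,0,0]
    - [-0.24,0,0.95,0,0,0]
    - [-0.24,0,0.95,0,0,0]
    - [0,0.5,0,0,0,0]
    - [0,0.5,0,0,0,0]
    - [0,0,0,0,0,0]
  jaw: 0.5

```text
clock: 12.45
eef_pos: [568.5, 204.6, 14.2]
tool_rot: [-1.573, 0.004, 0.065]
force: [-0.6, 0.1, -0.4]
width: 63.8
```

Emit:
apply_moves:
  targets:
    - [0,0,0,0,0,0]
    - [0,0,0,0,0,0]
    - [0,0,0,0,0,0]
    - [0,0,0,0,0,0]
  jaw: -1

```text
clock: 12.95
eef_pos: [570.3, 206.8, 17.2]
tool_rot: [-1.571, -0.001, 0.066]
force: [0.8, -0.6, 4.8]
width: 41.3
```

Emit:
apply_moves:
  targets:
    - [0.06,0,0,0,0,0]
    - [0.06,0,0,0,0,0]
    - [0.06,0,0,0,0,0]

```text
clock: 13.32
eef_pos: [570.3, 206.8, 17.0]
tool_rot: [-1.573, 0.012, 0.067]
force: [-15.5, -1.9, 22.0]
width: 41.7
```

Emit:
apply_moves:
  targets:
    - [0.06,0,0,0,0,0]
    - [0.06,0,0,0,0,0]
    - [0.06,0,0,0,0,0]

```text
clock: 13.7
eef_pos: [570.5, 206.7, 17.0]
tool_rot: [-1.576, 0.026, 0.067]
force: [-29.5, -3.4, 34.4]
width: 41.6
```

Stone 2 sticks completely at a ratio of 0.8 or more, stone 3 comes out at about 0.56 and stone 1 at about 0.3. So stone 2 is coarse, 3 is medium and 1 is fine. I'll carry stone 2 to the clamp.

Emit:
apply_moves:
  targets:
    - [-0.36,-0.02,0,0,0,0]
    - [0,-0.5,0,0,0,0]
    - [0,-1,0,0,0,0]
    - [0,-1,-0.7,0,0.12,0]
    - [0,-0.5,-0.9,0,0,0]
    - [0,0,-1,0,0,0]
    - [0,0,-1,0,0,0]
    - [0,0,-1,0,0,0]
    - [0,0,-1,0,0,0]
    - [0,0,-1,0,0,0]
    - [0,0,-1,0,0,0]
    - [0,0,0,0,0,0]

```text
clock: 15.2
eef_pos: [585.5, -103.0, 138.1]
tool_rot: [-1.575, -0.001, 0.042]
force: [0.4, -0.0, -3.6]
width: 41.2
```

Run:
```python
from h import *
s=read_state(); c=calibration("wrist"); im=get_image("wrist"); cv2.imwrite("pics/w3.png",im[:,:,::-1]); np.save("c3.npy",c,allow_pickle=True)
print({k:np.round(s[k],3) for k in("clock","eef_pos","tool_rot","force","width")})
```

```text
{'clock': np.float64(15.2), 'eef_pos': array([ 585.538, -102.998,  138.086]), 'tool_rot': array([-1.575e+00, -1.000e-03,  4.200e-02]), 'force': array([ 0.354, -0.013, -3.584]), 'width': np.float64(41.197)}
```

View pics/w3.png

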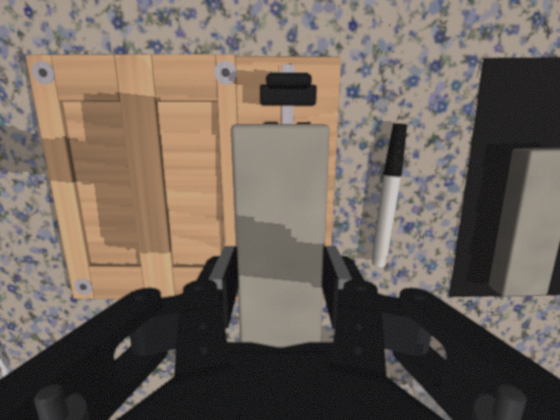

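The wrist view shows the stone held over the clamp lane. The tab is at about px (289,80) with the jaw bar below it at (288,95). The board's near corners are at about (28,57) and (340,57), and its left edge runs to (72,298). The bays are left of the stone.

Run:
```python
from h import *
c=np.load("c3.npy",allow_pickle=True).item(); im=cv2.imread("pics/w3.png"); g=im.max(2).astype(int); hsv=cv2.cvtColor(im,cv2.COLOR_BGR2HSV)
r=np.zeros(g.shape,bool); r[68:108,252:322]=1
m=(g<60)&r
ys,xs=np.nonzero(m); 
for y in range(70,108,3): 
    q=np.flatnonzero(m[y]); 
    if len(q): print(y,q.min(),q.max(),end='; ')
print()
def mid(y): q=np.flatnonzero(m[y]); return (q.min()+q.max())/2
print("tab z46",plane(c,[[mid(79),79]],46.5),"rows top", plane(c,[[289,ys.min()]],46.5)," bar z25",plane(c,[[mid(95),95]],25),"face row",plane(c,[[288,ys.max()+1]],25))
w=((hsv[...,0]>5)&(hsv[...,0]<22)&(hsv[...,1]>75)).astype(np.uint8); w=cv2.morphologyEx(w,cv2.MORPH_OPEN,np.ones((7,7)))
# left edge at rows, near edge at columns, right edge
L=[(np.flatnonzero(w[y]).min(),y) for y in (80,130,180,230)]; R=[(np.flatnonzero(w[y][:360]).max()+1,y) for y in (70,90,110,150)]
N=[(x,np.flatnonzero(w[:,x]).min()) for x in (60,100,140,190,250,325)]
for n,P in (("L",L),("R",R),("N",N)): print(n,P,np.round(plane(c,P,16),1).tolist())
sm=(hsv[...,1]<60)&(g>85)&(g<190)
row=[np.flatnonzero(sm[y,225:335])+225 for y in (150,200)]; print("stone",[(q.min(),q.max()) for q in row])
print(np.round(plane(c,[(q.min(),y) for q,y in zip(row,(150,200))]+[(q.max(),y) for q,y in zip(row,(150,200))]+[(281,125)],145),1).tolist())
```

```text
73 271 292; 76 267 309; 79 267 310; 82 267 309; 85 262 311; 88 261 315; 91 261 315; 94 261 314; 97 261 314; 100 261 314; 103 261 314; 
tab z46 [[ 484.73807322 -101.27376831]] rows top [[ 480.7243898  -101.11788688]]  bar z25 [[ 493.56549803 -101.08680416]] face row [[ 501.10778601 -100.30856197]]
L [(np.int64(53), 80), (np.int64(40), 130), (np.int64(50), 180), (np.int64(60), 230)] [[488.8, -294.1], [529.4, -311.5], [572.7, -309.7], [620.0, -307.9]]
R [(np.int64(340), 70), (np.int64(339), 90), (np.int64(338), 110), (np.int64(336), 150)] [[471.8, -59.4], [487.0, -58.8], [502.6, -58.2], [535.5, -56.8]]
N [(60, np.int64(55)), (100, np.int64(55)), (140, np.int64(54)), (190, np.int64(55)), (250, np.int64(56)), (325, np.int64(57))] [[469.7, -285.5], [468.6, -253.0], [466.6, -220.6], [465.8, -180.5], [464.6, -132.4], [462.8, -72.4]]
stone [(np.int64(232), np.int64(327)), (np.int64(235), np.int64(334))]
[[528.9, -126.5], [551.6, -125.1], [527.1, -84.6], [549.6, -79.4], [517.3, -105.3]]
```

Emit:
apply_moves:
  targets:
    - [0,0.5,0.13,0,0,0]
    - [0,1,0,0,0,0]
    - [0,0.9,0,0,0,0]
    - [0,0.1,0,0,0,0]
    - [0,0,0,0,0,0]

```text
clock: 15.88
eef_pos: [585.9, -90.7, 38.2]
tool_rot: [-1.571, -0.001, 0.051]
force: [-0.1, 0.4, -3.5]
width: 41.5
```

Run:
```python
from h import *
s=read_state(); c=calibration("wrist"); im=get_image("wrist"); cv2.imwrite("pics/w4.png",im[:,:,::-1]); np.save("c4.npy",c,allow_pickle=True)
print({k:np.round(s[k],3) for k in("clock","eef_pos","tool_rot","force","width")})
```

```text
{'clock': np.float64(15.875), 'eef_pos': array([585.877, -90.694,  38.173]), 'tool_rot': array([-1.571e+00, -1.000e-03,  5.100e-02]), 'force': array([-0.122,  0.39 , -3.521]), 'width': np.float64(41.489)}
```

View pics/w4.png

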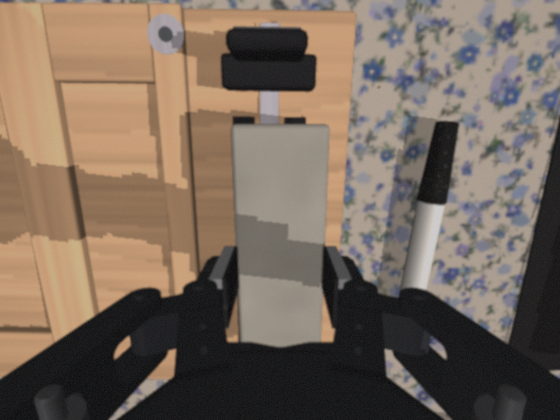

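The wrist view shows the jaw bar centred at px (268,72) and the strips at (269,121). The stone's end is centred at (281,126), so it sits a few mm too far to +y.

Run:
```python
from h import *
c=np.load("c4.npy",allow_pickle=True).item(); im=cv2.imread("pics/w4.png"); g=im.max(2).astype(int)
print("stone end top",plane(c,[(281,125),(232.5,126),(328,126)],45)); 
print("stone sides", plane(c,[(234,140),(237,240),(327.5,140),(324,240)],45))
print("bar",plane(c,[(268.5,72),(221,72),(316,72),(268,91)],25),"tab",plane(c,[(267,41)],46.5),"strips",plane(c,[(268.5,120),(232,120),(305.5,120)],12))
print("board R edge",plane(c,[(353,30),(348,110),(346,180)],16))
```

```text
stone end top [[ 517.70561893  -93.6389046 ]
 [ 519.20184896 -114.58394131]
 [ 517.05769637  -73.2905401 ]]
stone sides [[ 525.09125467 -113.86424463]
 [ 571.82514077 -111.89569854]
 [ 522.96910521  -72.95438094]
 [ 569.68385059  -70.23427428]]
bar [[ 493.6424185  -100.76524246]
 [ 494.79512131 -123.33647405]
 [ 492.45742253  -78.19474122]
 [ 502.13351835 -100.64873986]] tab [[ 485.62672676 -100.95024566]] strips [[ 515.34434816 -100.30682137]
 [ 516.34788968 -119.85327   ]
 [ 514.31229636  -80.49260178]]
board R edge [[471.08505613 -60.79417358]
 [508.26117954 -59.13585631]
 [544.91479343 -56.14468641]]
```

Emit:
apply_moves:
  targets:
    - [0,0,-0.16,0,0.06,0]
    - [0,0,0,0,0,0]
    - [0,0.15,0,0,0,0]
    - [0,0.1,0,0,0,0]
    - [0,0,0,0,0,0]

```text
clock: 16.55
eef_pos: [585.0, -97.7, 27.2]
tool_rot: [-1.571, 0.0, 0.041]
force: [-1.4, 0.4, -1.0]
width: 41.6
```

Emit:
apply_moves:
  targets:
    - [0,0.03,0,0,0,0]
    - [0,0,0,0,0,0]

```text
clock: 16.8
eef_pos: [585.0, -97.7, 27.1]
tool_rot: [-1.571, 0.0, 0.041]
force: [-3.6, 0.1, 8.7]
width: 41.7
```

Emit:
apply_moves:
  targets:
    - [0,0,0,0,0,0]
    - [0,0,0,0,0,0]
    - [0,0,0,0,0,0]
    - [0,-0.6,0,0,0,0]
    - [0,-0.7,0,0,0,0]
  jaw: 0.5

```text
clock: 17.42
eef_pos: [584.7, -97.7, 78.0]
tool_rot: [-1.57, 0.002, 0.041]
force: [0.1, 0.1, 0.5]
width: 63.8
```

Emit:
apply_moves:
  targets:
    - [-0.8,0,0,0,0,0]
    - [-0.8,0,0,0,0,0]
    - [-0.8,0,0,0,0,0]
    - [-0.8,0,0.02,0,0,0]
    - [0,0,0,0,0,0]
  jaw: -1

```text
clock: 18.05
eef_pos: [454.4, -102.5, 78.0]
tool_rot: [-1.571, 0.004, 0.041]
force: [0.6, 0.1, 0.4]
width: 0.1
```

Emit:
apply_moves:
  targets:
    - [0,0.5,0,0,0,0]
    - [0,0.53,0,0,0,0]
    - [0.15,0,0,0,0,0]
    - [0.15,0,0,0,0,0]
    - [0.1,0,0,0,0,0]
    - [0.1,0,0,0,0,0]

```text
clock: 18.8
eef_pos: [476.8, -101.5, 37.2]
tool_rot: [-1.571, 0.001, 0.041]
force: [-3.4, 0.2, 0.5]
width: 0.2
```

Emit:
apply_moves:
  targets:
    - [0.1,0,0,0,0,0]
    - [0.1,0,0,0,0,0]
    - [0.1,0,0,0,0,0]

```text
clock: 19.18
eef_pos: [486.7, -101.2, 36.9]
tool_rot: [-1.571, 0.006, 0.041]
force: [-9.9, 0.5, 8.4]
width: 0.2
```

Emit:
apply_moves:
  targets:
    - [0.1,0,0,0,0,0]
    - [0.1,0,0,0,0,0]
    - [0.1,0,0,0,0,0]

```text
clock: 19.55
eef_pos: [494.0, -100.9, 36.6]
tool_rot: [-1.571, 0.014, 0.04]
force: [-17.8, 0.2, 14.3]
width: -0.1
```

Emit:
apply_moves:
  targets:
    - [0.08,0,0,0,0,0]
    - [0.08,0,0,0,0,0]

```text
clock: 19.8
eef_pos: [494.1, -100.9, 36.3]
tool_rot: [-1.57, 0.026, 0.039]
force: [-27.5, 0.4, 24.5]
width: -0.0
```

Emit:
apply_moves:
  targets:
    - [-0.4,0,0,0,0,0]
    - [-0.5,0,0,0,0,0]
    - [0,-1,0,0,0,0]
    - [0,-1,0,0,0,0]
    - [0.5,-0.8,0,0,0,0]
    - [1,0,0,0,0,0]
    - [0,0,0,0,0,0]

```text
clock: 20.68
eef_pos: [536.9, -98.8, 150.2]
tool_rot: [-1.571, -0.008, 0.042]
force: [-1.5, 0.5, 1.0]
width: 0.3
```

Run:
```python
from h import *
s=read_state(); c=calibration("wrist"); im=get_image("wrist"); cv2.imwrite("pics/w5.png",im[:,:,::-1]); np.save("c5.npy",c,allow_pickle=True)
print({k:np.round(s[k],3) for k in("clock","eef_pos","tool_rot","force","width")})
```

```text
{'clock': np.float64(20.675), 'eef_pos': array([536.879, -98.811, 150.235]), 'tool_rot': array([-1.571, -0.008,  0.042]), 'force': array([-1.53,  0.49,  0.96]), 'width': np.float64(0.328)}
```

View pics/w5.png

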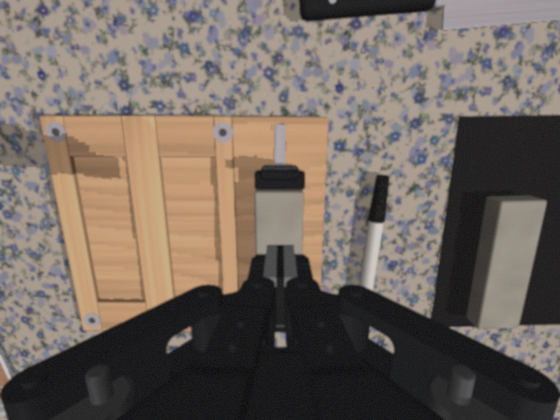

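The wrist view shows the jaw bar at px (280,180) flush against the stone's near end at row 188. The bays are left of it: the middle bay's near corners at about (163,157) and (214,157), the outer's at (75,157) and (127,157). Stone 3 sits on the mat with its near end at (515,197).

Run:
```python
from h import *
c=np.load("c5.npy",allow_pickle=True).item(); im=cv2.imread("pics/w5.png"); g=im.max(2).astype(int)
print("tab",plane(c,[(279,169)],46.5),"face",plane(c,[(279,189)],25))
print("mid bay",plane(c,[(163,157),(214,157)],16),"outer",plane(c,[(75,157),(127,157),(100,300),(147,300)],16).round(1))
r=np.zeros(g.shape,bool); r[190:335,465:555]=1
m=cv2.morphologyEx(((g>130)&r).astype(np.uint8),cv2.MORPH_OPEN,np.ones((5,5)))
for y in (205,230,260,290,320):
    q=np.flatnonzero(m[y]); print(y,q.min(),q.max(),np.round(plane(c,[(q.min(),y),(q.max(),y)],24),1).tolist())
ys=np.nonzero(m[:,525])[0]; print(ys.min(),ys.max(),plane(c,[(525,ys.min()),(495,np.nonzero(m[:,495])[0].max())],24))
```

```text
tab [[ 503.68062568 -100.77330259]] face [[524.91737687 -99.90511316]]
mid bay [[ 501.69494055 -206.57505544]
 [ 499.72896362 -160.15054774]] outer [[ 505.  -287.1]
 [ 503.1 -239.4]
 [ 653.5 -282.2]
 [ 651.1 -232.8]]
205 502 544 [[531.2, 107.5], [529.5, 147.1]]
230 498 539 [[555.7, 109.8], [554.1, 149.3]]
260 492 532 [[586.8, 111.5], [585.2, 151.2]]
290 486 525 [[619.9, 113.3], [618.4, 153.3]]
320 481 518 [[655.0, 116.4], [653.6, 155.5]]
202 293 [[527.39226317 128.38020572]
 [669.16064208 134.82057396]]
```

Emit:
apply_moves:
  targets:
    - [0.3,0,0.95,0,0,0]
    - [0.3,0,0.95,0,0,0]
    - [0.3,0,0.95,0,0,0]
    - [0.3,0,0.95,0,0,0]
    - [0.3,0,0.95,0,0,0]
    - [0.27,0,0.95,0,0,0]
    - [0,1,0,0,-0.17,0]
    - [0,1,0,0,0,0]
    - [0,0,0,0,0,0]
  jaw: 0.5

```text
clock: 21.85
eef_pos: [589.9, 130.6, 66.0]
tool_rot: [-1.572, 0.007, 0.065]
force: [-0.1, 0.2, -0.3]
width: 63.8
```

Emit:
apply_moves:
  targets:
    - [0.2,0.3,0.03,0,0,0]
    - [0,1,0,0,0,0]
    - [0,0,0,0,0,0]

```text
clock: 22.22
eef_pos: [599.9, 132.7, 15.7]
tool_rot: [-1.571, 0.003, 0.065]
force: [-0.5, -0.0, 0.1]
width: 64.2
```

Emit:
apply_moves:
  targets:
    - [0,0,0,0,0,0]
    - [0,0,0,0,0,0]
    - [0,0,0,0,0,0]
    - [0,0,0,0,0,0]
  jaw: -1

```text
clock: 22.72
eef_pos: [602.4, 133.5, 19.2]
tool_rot: [-1.57, -0.003, 0.065]
force: [-0.1, -0.8, 6.5]
width: 41.3
```

Emit:
apply_moves:
  targets:
    - [0,-0.5,0,0,0,0]
    - [0,-1,0,0,0,0]
    - [-0.1,-1,-0.84,0,0,0]
    - [-0.15,-0.5,-1,0,0,0]
    - [-0.15,0,-1,0,0,0]
    - [-0.15,0,-1,0,0,0]
    - [-0.15,0,-1,0,0,0]
    - [-0.15,0,-1,0,0,0]
    - [-0.15,0,-1,0,0,0]
    - [-0.1,0,-1,0,0,0]
    - [0,0.5,0,0,0.19,0]
    - [0,0.5,0,0,0,0]

```text
clock: 24.22
eef_pos: [577.3, -183.6, 97.8]
tool_rot: [-1.571, -0.001, 0.036]
force: [-0.5, 0.9, -3.5]
width: 41.1
```

Emit:
apply_moves:
  targets:
    - [0,0.5,0,0,0,0]
    - [0,0,0,0,0,0]

```text
clock: 24.48
eef_pos: [576.1, -182.3, 76.5]
tool_rot: [-1.57, 0.003, 0.039]
force: [-0.5, -0.1, -3.0]
width: 41.1
```

Run:
```python
from h import *
s=read_state(); c=calibration("wrist"); im=get_image("wrist"); cv2.imwrite("pics/w6.png",im[:,:,::-1]); np.save("c6.npy",c,allow_pickle=True)
print({k:np.round(s[k],3) for k in("clock","eef_pos","tool_rot","force","width")})
```

```text
{'clock': np.float64(24.475), 'eef_pos': array([ 576.066, -182.271,   76.495]), 'tool_rot': array([-1.57 ,  0.003,  0.039]), 'force': array([-0.529, -0.078, -2.98 ]), 'width': np.float64(41.057)}
```

View pics/w6.png

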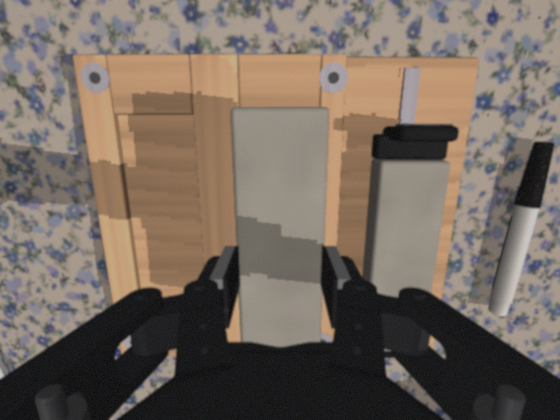

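The wrist view shows the stone held over the middle bay, with its top-face end at row 107, columns 232–328. The rails beside the middle bay are at columns 193–238 and 322–346. The outer bay's near corners are at about (118,114) and (195,114), and the clamped stone is flush with the jaw at (408,158).

Run:
```python
from h import *
c=np.load("c6.npy",allow_pickle=True).item(); im=cv2.imread("pics/w6.png").astype(int)
sb=np.abs(np.diff(cv2.GaussianBlur(im.astype(np.float32),(3,3),0),axis=1)).sum(2)
for y in (65,85,98):
    L=225+sb[y,225:250].argmax(); R=312+sb[y,312:328].argmax(); P=plane(c,[(L+.5,y),(R+.5,y)],16); print(y,L,R,P.round(1).tolist(),P.mean(0).round(1))
print("outer near corners",plane(c,[(118,114),(195,114)],16).round(1).tolist())
print("outer sides",plane(c,[(112,100),(194,100),(126,200),(199,200)],16).round(1).tolist())
zt=76.5+7-2.5
P=plane(c,[(232.5,108),(328,108),(280,107),(234,150),(236.5,235),(327.5,150),(324.5,235)],zt).round(1); print("stone",P.tolist())
```

```text
65 236 322 [[472.6, -213.1], [470.5, -159.9]] [ 471.5 -186.5]
85 237 321 [[484.2, -212.4], [482.1, -159.6]] [ 483.1 -186. ]
98 237 321 [[491.9, -212.4], [489.8, -159.0]] [ 490.8 -185.7]
outer near corners [[504.5, -289.4], [502.7, -239.7]]
outer sides [[496.1, -292.4], [494.2, -240.0], [561.6, -289.5], [559.6, -238.8]]
stone [[501.6, -205.8], [499.9, -164.3], [500.3, -185.2], [519.5, -205.1], [560.1, -203.9], [517.9, -163.1], [558.4, -161.2]]
```

Emit:
apply_moves:
  targets:
    - [0.14,0.3,0,0,0,0]
    - [0,0.5,0,0,0,0]
    - [0,0.3,0,0,0,0]
    - [0,0,0,0,0,0]
    - [0,0.06,0,0,0,0]
    - [0,0.04,0,0,0,0]
    - [0,0,0,0,0,0]

```text
clock: 25.4
eef_pos: [583.1, -182.4, 29.1]
tool_rot: [-1.571, -0.0, 0.039]
force: [-0.4, -0.1, -3.3]
width: 41.0
```

Emit:
apply_moves:
  targets:
    - [0,0.05,0,0,0,0]
    - [0,0,0,0,0,0]

```text
clock: 25.65
eef_pos: [583.3, -182.5, 27.3]
tool_rot: [-1.571, -0.001, 0.038]
force: [-0.2, -0.1, -1.6]
width: 41.2
```

Emit:
apply_moves:
  targets:
    - [0,0,0,0,0,0]
    - [0,0,0,0,0,0]
    - [0,0,0,0,0,0]
    - [0,-0.6,0,0,0,0]
    - [0,-1,0,0,0,0]
    - [0,-1,0.5,0,0,0]
    - [0,-0.6,1,0,0,0]
    - [0,0,1,0,0,0]
    - [0,0,1,0,0,0]
    - [0,0,1,0,0,0]
    - [0,0,1,0,0,0]
    - [0,0,1,0,0,0]
  jaw: 0.5

```text
clock: 27.15
eef_pos: [572.9, 78.8, 155.1]
tool_rot: [-1.571, -0.0, 0.039]
force: [-0.2, 0.4, 0.8]
width: 64.3
```

Emit:
apply_moves:
  targets:
    - [0,0,1,0,-0.1,0]
    - [0,0,1,0,-0.1,0]
    - [0,0,1,0,-0.1,0]
    - [0,0,0.6,0,-0.1,0]
    - [0,0,0,0,0,0]

```text
clock: 27.78
eef_pos: [564.0, 223.9, 154.9]
tool_rot: [-1.569, -0.0, 0.098]
force: [-0.3, -0.6, 0.6]
width: 64.0
```

```bash
cat > st1.py <<'E'
from h import *
s=read_state(); c=calibration("wrist"); im=get_image("wrist")[:,:,::-1]; cv2.imwrite("pics/w7.png",im); np.save("c7.npy",c,allow_pickle=True)
print({k:np.round(s[k],3) for k in("clock","eef_pos","tool_rot","force","width")})
o,_=rays(c,[(0,0)])
g=im.max(2).astype(int); m=(g>130)
T=np.linalg.inv(c["world_from_camera"])
def proj(p): q=T@np.r_[p,1]; return np.array([c["cx"]+c["fx"]*q[0]/q[2],c["cy"]+c["fy"]*q[1]/q[2]])
p=proj([540,282,24]).astype(int); print("exp px",p)
n,l=cv2.connectedComponents(cv2.morphologyEx(m.astype(np.uint8),cv2.MORPH_OPEN,np.ones((5,5))))
b=(l==l[p[1],p[0]]); ys=np.nonzero(b)[0]; print("rows",ys.min(),ys.max(),b.sum())
for y in np.linspace(ys.min()+8,ys.max()-8,6).astype(int):
    q=np.flatnonzero(b[y]); print(y,q.min(),q.max(),plane(c,[(q.min(),y),(q.max()+1,y)],24).round(1).tolist())
k=np.argwhere(b)[:,::-1]; print(rect(plane(c,cv2.convexHull(k.astype(np.int32)).reshape(-1,2),24)))
E
python3 st1.py
```

```text
{'clock': np.float64(27.775), 'eef_pos': array([563.997, 223.885, 154.946]), 'tool_rot': array([-1.569, -0.   ,  0.098]), 'force': array([-0.328, -0.634,  0.641]), 'width': np.float64(63.959)}
exp px [344 182]
rows 140 281 6233
148 317 365 [[511.8, 252.4], [507.4, 296.0]]
173 316 363 [[534.1, 254.4], [529.7, 298.1]]
198 315 361 [[557.4, 256.6], [553.1, 300.3]]
223 314 359 [[581.8, 258.8], [577.5, 302.6]]
248 313 357 [[607.4, 261.2], [603.1, 305.0]]
273 312 344 [[634.2, 263.7], [631.0, 296.6]]
[571.8 279.4 139.   44.1   5.4]
```

Emit:
apply_moves:
  targets:
    - [0.17,0.3,0.68,0,0,0]
    - [0.16,0.9,0.68,0,0.03,0]
    - [0,1,0,0,0,0]
    - [0,0,0,0,0,0]

```text
clock: 28.32
eef_pos: [570.9, 272.9, 64.0]
tool_rot: [-1.575, 0.006, 0.088]
force: [-0.3, 0.4, -0.6]
width: 64.4
```

Emit:
apply_moves:
  targets:
    - [0.02,0.3,0.12,0,-0.05,0]
    - [0,0.97,0,0,0,0]
    - [0,0,0,0,0,0]

```text
clock: 28.7
eef_pos: [572.0, 280.1, 15.0]
tool_rot: [-1.573, 0.003, 0.096]
force: [-0.3, -0.6, 0.7]
width: 63.9
```

Emit:
apply_moves:
  targets:
    - [0,0,0,0,0,0]
    - [0,0,0,0,0,0]
    - [0,0,0,0,0,0]
    - [0,0,0,0,0,0]
  jaw: -1

```text
clock: 29.2
eef_pos: [574.6, 281.8, 18.4]
tool_rot: [-1.57, -0.003, 0.097]
force: [-0.3, -1.3, 6.6]
width: 41.3
```

I have time to spare, so I'll feel stone 1 once more before placing it.

Emit:
apply_moves:
  targets:
    - [0.06,0.02,0,0,0,0]
    - [0.06,0,0,0,0,0]
    - [0.06,0,0,0,0,0]
    - [0.06,0,0,0,0,0]

```text
clock: 29.7
eef_pos: [582.6, 283.6, 18.4]
tool_rot: [-1.569, -0.001, 0.098]
force: [-4.8, -0.8, 14.4]
width: 41.4
```

Emit:
apply_moves:
  targets:
    - [0.06,0.02,0,0,0,0]
    - [0.06,0,0,0,0,0]

```text
clock: 29.95
eef_pos: [587.4, 284.4, 18.4]
tool_rot: [-1.569, -0.001, 0.098]
force: [-6.0, -0.8, 18.1]
width: 41.5
```

Emit:
apply_moves:
  targets:
    - [0,-0.1,0,0,0,0]
    - [0,-0.9,0,0,0,0]
    - [0,-1,0,0,0.43,0]
    - [0,-1,-0.7,0,0,0]
    - [-0.05,0,-1,0,0,0]
    - [-0.05,0,-1,0,0,0]
    - [-0.05,0,-1,0,0,0]
    - [-0.05,0,-1,0,0,0]
    - [-0.05,0,-1,0,0,0]
    - [-0.05,0,-1,0,0,0]
    - [-0.05,0,-1,0,0,0]
    - [-0.05,0,-1,0,0,0]

```text
clock: 31.45
eef_pos: [584.0, -67.0, 134.5]
tool_rot: [-1.571, 0.0, 0.037]
force: [0.6, -0.7, -3.6]
width: 41.2
```

Emit:
apply_moves:
  targets:
    - [-0.05,0,-1,0,0,0]
    - [-0.05,0,-1,0,0,0]
    - [-0.05,0,-1,0,0,0]
    - [-0.05,0,-1,0,0,0]
    - [-0.06,0,-1,0,0,0]
    - [0,0.8,0,0,0,0]
    - [0,0.7,0,0,0,0]
    - [0,0,0,0,0,0]

```text
clock: 32.45
eef_pos: [578.9, -265.1, 72.1]
tool_rot: [-1.568, 0.005, 0.037]
force: [-0.5, -0.2, -3.8]
width: 41.4
```

Run:
```python
from h import *
s=read_state(); c=calibration("wrist"); im=get_image("wrist"); cv2.imwrite("pics/w8.png",im[:,:,::-1]); np.save("c8.npy",c,allow_pickle=True)
print({k:np.round(s[k],3) for k in("clock","eef_pos","tool_rot","force","width")})
```

```text
{'clock': np.float64(32.45), 'eef_pos': array([ 578.921, -265.055,   72.146]), 'tool_rot': array([-1.568,  0.005,  0.037]), 'force': array([-0.5  , -0.23 , -3.768]), 'width': np.float64(41.378)}
```

View pics/w8.png

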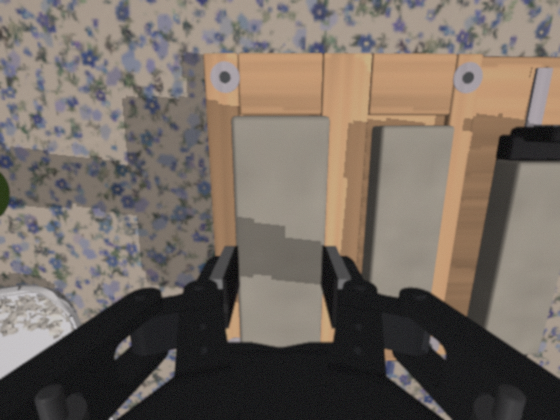

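The wrist view shows the medium stone seated in the middle bay, with its end at row 126 and the bay edge at row 115. The held stone is over the outer bay, between the rail edges at columns 238 and 323, with its end at row 116.

Run:
```python
from h import *
c=np.load("c8.npy",allow_pickle=True).item(); im=cv2.imread("pics/w8.png")
sb=np.abs(np.diff(cv2.GaussianBlur(im,(3,3),0).astype(int),axis=1)).sum(2)
for y in (65,85,105):
    L=230+sb[y,230:250].argmax(); R=314+sb[y,314:332].argmax(); P=plane(c,[(L+.5,y),(R+.5,y)],16); print(y,L,R,P.round(1).tolist(),P.mean(0).round(1))
print("midbay near edge",plane(c,[(371,115),(448,115)],16).round(1).tolist(),"mid stone end top",plane(c,[(374,126.5),(451,126.5)],32).round(1).tolist())
print("stone",plane(c,[(233,117),(328.5,117),(281,116),(235,150),(237,235),(327.5,150),(324.5,235)],78).round(1).tolist())
```

```text
65 236 321 [[476.0, -295.0], [474.0, -243.5]] [ 475.  -269.3]
85 237 323 [[487.4, -294.4], [485.3, -241.4]] [ 486.3 -267.9]
105 237 322 [[499.1, -294.4], [497.0, -241.2]] [ 498.  -267.8]
midbay near edge [[501.8, -210.1], [499.8, -161.1]] mid stone end top [[509.0, -212.2], [507.1, -166.8]]
stone [[508.2, -288.1], [506.6, -246.6], [507.0, -267.3], [522.3, -287.2], [562.5, -286.3], [520.7, -245.9], [560.9, -244.2]]
```

Emit:
apply_moves:
  targets:
    - [0.07,0.3,0,0,0,0]
    - [0,0.45,0,0,0,0]
    - [0,0.25,0,0,0,0]
    - [0,0,0,0,0,0]
    - [0,0.06,0,0,0,0]
    - [0,0.04,0,0,0,0]
    - [0,0,0,0,0,0]

```text
clock: 33.38
eef_pos: [584.2, -265.7, 30.6]
tool_rot: [-1.571, -0.0, 0.037]
force: [-1.4, 1.3, -3.6]
width: 41.3
```

Emit:
apply_moves:
  targets:
    - [0,0.06,0,0,0,0]
    - [0,0.04,0,0,0,0]
    - [0,0,0,0,0,0]

```text
clock: 33.75
eef_pos: [584.2, -265.7, 26.5]
tool_rot: [-1.571, 0.0, 0.037]
force: [-0.3, -0.1, -2.9]
width: 41.2
```

Emit:
apply_moves:
  targets:
    - [0,0.02,0,0,0,0]
    - [0,0,0,0,0,0]

```text
clock: 34.0
eef_pos: [584.2, -265.7, 26.5]
tool_rot: [-1.571, -0.0, 0.037]
force: [-2.1, 0.7, 4.9]
width: 41.2
```

Emit:
apply_moves:
  targets:
    - [0,0,0,0,0,0]
    - [0,0,0,0,0,0]
    - [0,0,0,0,0,0]
    - [0,-0.6,0,0,0,0]
    - [0,-1,0,0,0,0]
    - [-0.5,-1,0.5,0,0,0]
    - [-1,-0.5,0.9,0,0,0]
    - [-0.9,0,0.9,0,0,0]
    - [0,0,0,0,0,0]
  jaw: 0.5

```text
clock: 35.12
eef_pos: [481.4, -174.4, 150.0]
tool_rot: [-1.569, 0.004, 0.041]
force: [1.4, 0.3, 0.2]
width: 64.0
```

Run:
```python
from h import *
s=read_state(); c=calibration("wrist"); im=get_image("wrist"); cv2.imwrite("pics/w9.png",im[:,:,::-1]); np.save("c9.npy",c,allow_pickle=True)
cv2.imwrite("pics/s9.png",get_image("scene")[150:360,180:480,::-1].repeat(2,0).repeat(2,1))
print({k:np.round(s[k],3) for k in("clock","eef_pos","tool_rot","force","width")})
```

```text
{'clock': np.float64(35.125), 'eef_pos': array([ 481.433, -174.359,  150.012]), 'tool_rot': array([-1.569,  0.004,  0.041]), 'force': array([1.374, 0.333, 0.214]), 'width': np.float64(63.987)}
```

View pics/w9.png

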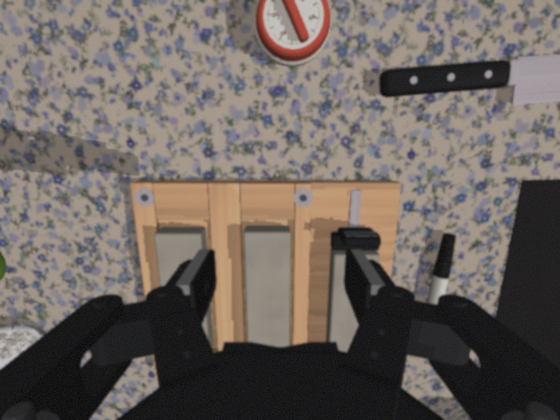

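View pics/s9.png

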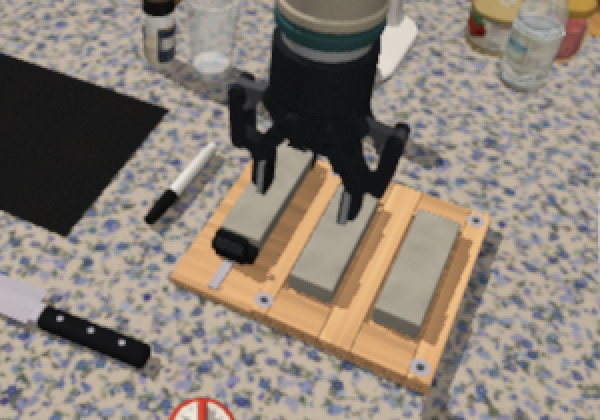

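Everything looks placed: all three stones lie flat in their lanes, the jaw is at the clamped stone, and the bystanders are undisturbed. I'll take one last look at the fixed-jaw end to confirm the clamp is tight.

Emit:
apply_moves:
  targets:
    - [1,-0.3,0.35,0,0,0]
    - [1,0,0.35,0,0,0]
    - [1,0,0.35,0,0,0]
    - [1,0,0.35,0,0,0]
    - [1,0,0.35,0,0,0]
    - [0,0,0,0,0,0]

```text
clock: 35.98
eef_pos: [685.9, -97.9, 160.8]
tool_rot: [-1.569, -0.003, 0.039]
force: [-0.6, -0.3, 0.0]
width: 64.3
```

Run:
```python
from h import *
s=read_state(); c=calibration("wrist"); im=get_image("wrist"); np.save("c10.npy",c,allow_pickle=True)
cv2.imwrite("pics/w10.png",im[60:320,140:440,::-1].repeat(2,0).repeat(2,1))
print({k:np.round(s[k],3) for k in("clock","eef_pos","tool_rot","force","width")})
```

```text
{'clock': np.float64(35.975), 'eef_pos': array([685.941, -97.867, 160.783]), 'tool_rot': array([-1.569, -0.003,  0.039]), 'force': array([-0.632, -0.258,  0.016]), 'width': np.float64(64.256)}
```

View pics/w10.png

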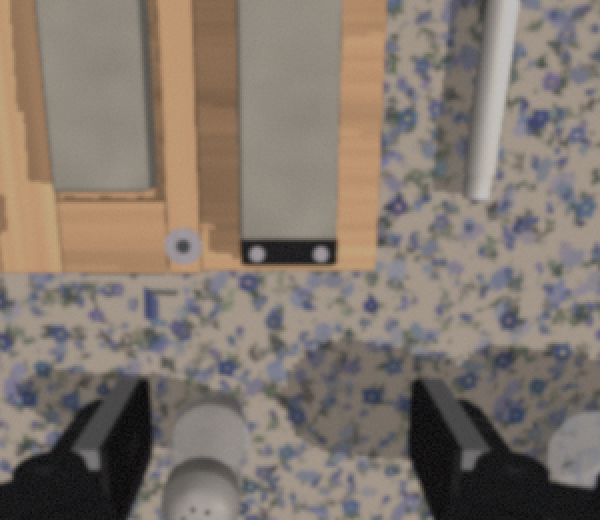

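The view shows the clamped stone's far end flush against the fixed jaw at crop px (288,240), centred on it. Nothing is touching the robot. I'll hand in.

```bash
python3 -c "
from cell import *
print(finish_job())"
```

```text
the job is handed in; nothing more can be done
None
```

The sharpening station is set up, and I handed the job in at about 36 s of the 69 s allowed.

**Telling the stones apart:** I slid each stone across the mat and compared drag with load.

| Stone | Drag over load | Grit |
|---|---|---|
| Middle of the mat | did not slide at all, so at least 0.8 | coarse |
| -y side | mostly about 0.56 | medium |
| +y side | about 0.28 to 0.38 | fine |

All three came out above the nominal 0.7 / 0.4 / 0.2. Single light-load readings were noisy (0.73 once for the -y stone), but the order was clear. I felt the +y stone again before placing it and got 0.28.

**Placing:** I put the coarse stone on the clamp bed and pushed the jaw until it stopped at about 27 N. Then I laid the medium stone in the middle bay and the fine stone in the outer bay.

**Last checks:**
- **Clamped stone:** The last close view shows it flush with the fixed jaw. An earlier view after the push shows it flush with the sliding jaw. The sliding jaw's face measured x ≈ 525 mm, as expected for a tight stone. I had no direct reading of the jaw's travel.
- **Medium and fine stones:** Both lie flat. They touched down at the height of the bay floor, not on the rim. One view put the medium stone 2 to 4 mm off the middle of its bay, but that was a slanted view of its side.
- **Bystanders:** The tumbler, salt shaker and marker pen look untouched.
- **Arm:** It ended clear of everything.

One slip: during the first drag test I pressed the coarse stone with about 57 N through the fingers, more than I meant to. The total on the wrist was about 71 N, under its 120 N limit.

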